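# Pin the bracket and hold the hidden bolt head against the nut runner

### The job

Pick the plain steel locating pin out of the parts tray, drop it into the round hole in the bracket's front ledge until its collar sits on the ledge, and let go of it. Then reach down into the narrow gap behind the bracket's front web, where the air tool below keeps dragging a bolt slowly round, grip the hex head across its flats and hold it firmly so that it stops turning; finish while still holding it, with nothing let go. Do not knock over the other bolts in the tray, and leave the spray can, the tape roll and the wood block where they are.

Things in the scene. Friction and masses are not known exactly. Their poses are not given: they have to be found in the camera images.
- bracket: Grey steel bracket, fixed. Origin on the bench straight below the hidden bolt's axis; z up, -x its front. Flat ledge, top 95 mm above the bench, 20 mm thick, x -100 to +35, y -100 to +100 mm. On it a front web (x -38 to -30) and a back wall (x +30 to +42), tops 150 mm above the bench. Below, an air ratchet reaches 305 mm out from the bolt towards -y, under 55 mm high.
- pin_hole (a point): Centre of the mouth of the round hole for the pin, at the top face of the ledge, in front of the web: x = -70, y = +45 mm, z = 95 mm in the bracket's frame; axes as the bracket's. Hole 24 mm in diameter, straight through the 20 mm ledge and free below, small chamfer.
- hex_bolt: The hidden bolt, head up; it can only turn about its vertical axis. Origin: centre of the TOP face of its head, 20 mm above the ledge; z points DOWN. Hex head 24 mm across flats, 27.7 over corners, 10 mm tall; below it a fixed spacer, 21 mm in diameter, 10 mm tall, stands on the ledge. Fingers reach the flats well with tips 2 to 8 mm above the ledge.
- bolt_head (a point): Centre of the hidden bolt's hex head, in the middle of the gap between web and back wall: 110 mm above the bench, 15 mm above the ledge, 5 mm below the head's top face; axes as the bracket's. The gap is 60 mm wide along x, 55 mm deep, open above and at both ends (100 mm away along y), so fingers fit in closing along the bracket's y.
- bolt_drive (a joint): Turning angle of the bolt (rad), counter-clockwise from above, endless. The air tool drags it with 0.04 N m, so it turns at about 0.4 rad/s while nobody holds it. At 0 and every 60 degrees two flats face along the bracket's x, two corners along its y. Fingers may close at any angle: the head turns until its flats lie on the pads.
- tray: Dark steel open parts tray, fixed, 66 mm (its x) by 110 mm (its y), walls 2 mm thick and 45 mm high, floor 2 mm. Origin at the centre of its underside.
- locating_pin: Loose plain steel pin upright in the tray, 78 mm tall, 0.14 kg; origin at the centre of its lower end, z up. Shank 20 mm dia. 34 mm long, foot tapered; collar 30 mm dia. 6 mm thick; round grip 18 mm dia. at 40 to 78 mm, above the tray's walls. It is one of three in a row 36 mm apart along the tray's y: close on it along the tray's x. Seated, its origin is 34 mm below the hole's mouth.
- long_bolt: Loose rusty bolt standing on its hex head in the tray, 58 mm tall, head 22 mm over the corners; origin at the centre of its underside, z up. To be left standing.
- short_bolt: Loose bright bolt standing on its hex head in the tray, 50 mm tall, head 28 mm over the corners; origin at the centre of its underside, z up. To be left standing.
- spray_can: Bystander: green-capped spray can standing on the bench, 52 mm in diameter, 171 mm tall; origin at the centre of its underside.
- tape_roll: Bystander: tan roll of tape lying flat on the bench, 100 mm in diameter, 25 mm tall; origin at the centre of its underside.
- block: Bystander: wood block lying on the bench, 55 x 130 x 45 mm (x, y, z); origin at the centre of its underside.
Things that resemble listed ones, but are neither listed nor needed, are in the scene too. Several things look just like the locating_pin: the one meant starts nearest to the robot's base.

How it is judged:
By the outcome, as a careful person would: the job done as asked, in the order asked, and still so for the second after the job is handed in, while the arm keeps its last pose, push and grip.
It also fails if it takes over 48 s, if anything falls off the work surface, if the arm or the gripper's body presses on something with over 40 N, if the wrist force passes 120 N, or if a joint passes its speed limit or range.

### The arm

A 6-joint arm with a two-finger parallel gripper is mounted at the origin on a cart in front of the work surface, level with it; the furniture and walls round the work are solid. World frame = base frame: x ahead of the robot, y to its left, z up, the work surface at z = 0. Lengths are in m, angles in rad, forces in N, time in s.
With the tool pointing down it reaches from about 0.375 to 0.925 m from the base axis. Payload 5.7 kg.
Tool frame: the origin (TCP) lies midway between the tips of the shut fingers; the grasp point (between the pads) lies 19 mm behind it; z points along the fingers, y is the line along which they close (so a half turn about z gives the same grasp; the last joint's range is limited). The gripper opens to 88 mm and grips with 3 to 60 N. Pads are 20 mm wide; open, the fingers measure 115 mm over their backs; the gripper's body (75 mm by 178 mm) begins 61 mm behind the grasp point.
Start: joints at [1.09, 0.359, 1.51, -0, 1.272, -0.115], TCP at [0.215, 0.56, 0.223] pointing down, gripper open.
Joint ranges: [-2.97, 2.97], [-1.01, 2.36], [0.21, 2.38], [-0.96, 4.11], [0.2, 2.71], [-2.98, 2.98]. Speed limits (rad/s): [2.39, 2.39, 3.14, 3.14, 3.14, 3.14].

### API

Orientations are given as a unit quaternion [x, y, z, w].
In Python, from bench import move_ptp, servo_line, goto_joints, move_gripper, sleep, inverse_kinematics, capture, PlanningError, close_job, spot_in, silhouettes, current_clock, current_joint_pos, current_qvel, current_joint_torque, current_position, current_orientation, current_force, current_torque, current_finger_gap, current_grip_force gives the robot as it stands. Calls block until the motion is done:
- move_ptp(position, orientation): joint-space move of the TCP to a pose.
- servo_line(position, orientation=None, rate=0.15, contact_N=None): straight line of the TCP; orientation=None keeps the orientation; rate is the mean speed in m/s. With contact_N (N) it stops when the force on the tool has changed by that much, and returns True; else False.
- goto_joints(angles): joint-space move.
- move_gripper(opening): finger opening in m; the grip force is fixed at half the most; returns when the fingers have stopped.
- sleep(seconds).
- inverse_kinematics(position, orientation): joint angles nearest the present ones, or None.
- capture(name): name is "side" or "top"; returns a dict with "image" (384x512x3 uint8, blue, green, red), "range_z" (384x512 float32, m along the optical axis (not along the pixel's ray), 0 where there is no reading), "intrinsics" (3x3 intrinsics, pixels), "R" (3x3) and "t" (3): a world point X has camera coordinates R X + t. Camera axes: x right, y down, z forward; pixel columns grow to the right and rows downward; lengths in m; the calibration is good to about 2 mm. A picture is of the moment at which its call begins.
A pose or a line that the arm cannot do raises PlanningError and nothing moves.
- close_job(): hands the job in; it is judged then, once.
Trained networks look in the newest picture that a camera, given by its name, has taken for a name from the list of things; names that differ only in an ending like _2 or _b are one class to them, and where a whole thing is asked for, a point or a joint stands for the part that bears it (a point fixed in the world has none). Each returns a list of dicts, best first, with "conf" (0 to 1); they miss things now and then, are a little off and sometimes report something else, mostly with a low value. They report only what shows in the picture. A call takes as long as a camera call. They do not tell look-alikes from the thing itself.
- spot_in(camera, query): "xy" ([column, row] in pixels, amid what is visible of it).
- silhouettes(camera, query): "region" (384x512 bool, what is visible of it) and "xy" ([column, row] in pixels, amid what is visible of it).
Readings, each from a call of its own:
- current_clock(): time.
- current_joint_pos(): joint angles.
- current_qvel(): joint speeds.
- current_joint_torque(): joint torques, N m.
- current_position(): TCP position.
- current_orientation(): TCP orientation.
- current_force(): force on the tool from outside, world axes, zero at the start.
- current_torque(): the same for the moment, N m.
- current_finger_gap(): finger opening in m.
- current_grip_force(): force on a finger pad.
Only numpy, scipy, OpenCV 4.12 (cv2) and the standard library are available. Lean on these libraries where they do the work, as an engineer would, in place of code of your own. Each camera call takes 0.05 s, during which the arm holds its last target. There are 200 camera calls.

## Working session

There is one attempt and no reset: what is moved stays moved. The work goes in short steps, each a Python script; the robot and the scene stay as the last script left them, time stands still between calls to the robot, and variables do not carry over. Pictures are saved under pics/ and viewed, at most 10 in all, crops included, and the job is handed in when it is done.

```bash
mkdir -p pics; ls; cat > h.py <<'E'
import numpy as np, cv2
from bench import *
def pts(c):
    K=c["intrinsics"];z=c["range_z"];v,u=np.mgrid[:z.shape[0],:z.shape[1]]
    P=np.stack([(u-K[0,2])/K[0,0]*z,(v-K[1,2])/K[1,1]*z,z],-1)
    W=(P-c["t"])@c["R"]; W[z<=0]=np.nan
    return W
def proj(c,X):
    p=c["intrinsics"]@(c["R"]@np.array(X)+c["t"]); return p[:2]/p[2]
E
python3 - <<'E'
from h import *
print(current_clock(),current_orientation())
ims=[]
for n in("side","top"):
    c=capture(n); W=pts(c); ims.append(c["image"]); np.savez(n+"0.npz",**c)
    print(n,"cam",-c["R"].T@c["t"], "axis",c["R"][2],"f",c["intrinsics"][0,0])
    for q in("bracket","pin_hole","hex_bolt","bolt_head","tray","locating_pin","long_bolt","short_bolt","spray_can","tape_roll","block"):
        try:
            for d in silhouettes(n,q)[:6]:
                m=d["region"]; w=W[m]; w=w[~np.isnan(w[:,0])]
                print(n,q,round(d["conf"],2),np.round(d["xy"]),m.sum(),np.round(np.median(w,0),3) if len(w) else None,np.round(np.percentile(w,[3,97],axis=0),3).tolist() if len(w) else "")
        except Exception as e: print(n,q,e)
    cv2.imwrite(f"pics/{n}0.png",c["image"])
E
```

```text
pics
0.0 [ 1.81893973e-01  9.83317708e-01 -8.87055246e-04 -2.85238936e-04]
side cam [0.01067118 1.03173057 0.858384  ] axis [ 0.3503384  -0.73210033 -0.58420212] f 384.45202873233296
side bracket 0.75 [239. 184.] 305 [ 0.6   -0.008  0.013] [[0.556, -0.155, 0.006], [0.649, 0.006, 0.058]]
side pin_hole 0.71 [240. 183.] 346 [ 0.604 -0.008  0.013] [[0.554, -0.168, 0.0], [0.655, 0.006, 0.084]]
side hex_bolt 0.69 [238. 180.] 275 [ 0.602 -0.007  0.013] [[0.558, -0.156, 0.007], [0.647, 0.006, 0.058]]
side bolt_head 0.88 [240. 183.] 312 [ 0.604 -0.009  0.013] [[0.556, -0.16, 0.006], [0.65, 0.006, 0.059]]
side tray 0.66 [218. 247.] 590 [0.489 0.305 0.022] [[0.45, 0.234, 0.001], [0.537, 0.351, 0.045]]
side locating_pin 0.72 [193. 261.] 130 [0.512 0.409 0.045] [[0.504, 0.398, 0.014], [0.523, 0.415, 0.079]]
side locating_pin 0.17 [224. 246.] 643 [0.489 0.299 0.022] [[0.45, 0.233, 0.001], [0.537, 0.351, 0.047]]
side long_bolt 0.53 [218. 239.] 112 [0.49  0.296 0.054] [[0.481, 0.278, 0.027], [0.502, 0.305, 0.082]]
side long_bolt 0.45 [241. 185.] 315 [ 0.597 -0.007  0.013] [[0.554, -0.149, 0.005], [0
[... 965 characters left out ...]
84 [318. 177.] 4170 [ 0.55  -0.13   0.093] [[0.443, -0.34, 0.006], [0.636, -0.013, 0.151]]
top tray 0.92 [196. 196.] 555 [0.496 0.295 0.005] [[0.455, 0.239, -0.004], [0.534, 0.348, 0.049]]
top locating_pin 0.41 [155. 189.] 59 [0.514 0.399 0.052] [[0.505, 0.391, 0.036], [0.528, 0.412, 0.082]]
top short_bolt 0.29 [308. 180.] 37 [ 0.539 -0.11   0.115] [[0.529, -0.12, 0.109], [0.549, -0.1, 0.119]]
top spray_can 0.87 [138. 175.] 395 [0.575 0.457 0.151] [[0.557, 0.445, 0.015], [0.6, 0.486, 0.175]]
top tape_roll 0.72 [253. 234.] 359 [0.352 0.098 0.022] [[0.308, 0.059, -0.005], [0.397, 0.151, 0.03]]
top block 0.68 [360. 235.] 717 [ 0.351 -0.282  0.044] [[0.291, -0.313, 0.008], [0.409, -0.259, 0.05]]
```

```bash
python3 - <<'E'
from h import *
a=np.load("top0.npz")["image"];b=np.load("side0.npz")["image"]
A=cv2.resize(a[120:270,110:400],(800,414),interpolation=cv2.INTER_CUBIC)
cv2.imwrite("pics/t1.png",A)
cv2.imwrite("pics/s1.png",cv2.resize(b[120:320,110:340],(690,600),interpolation=cv2.INTER_CUBIC))
E
```

```text
(no output)
```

View pics/t1.png

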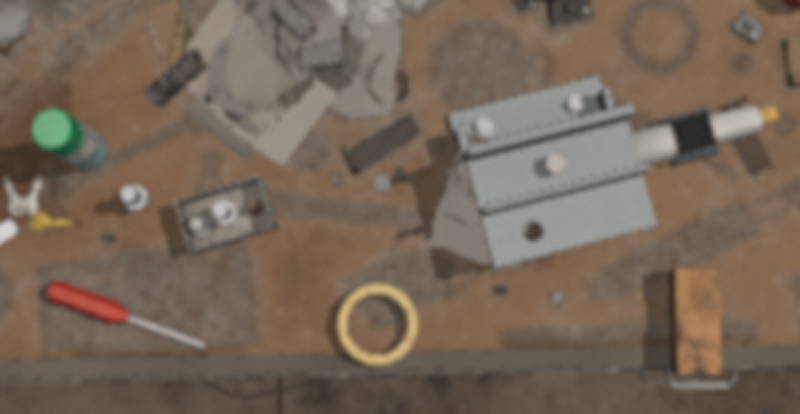

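View pics/s1.png

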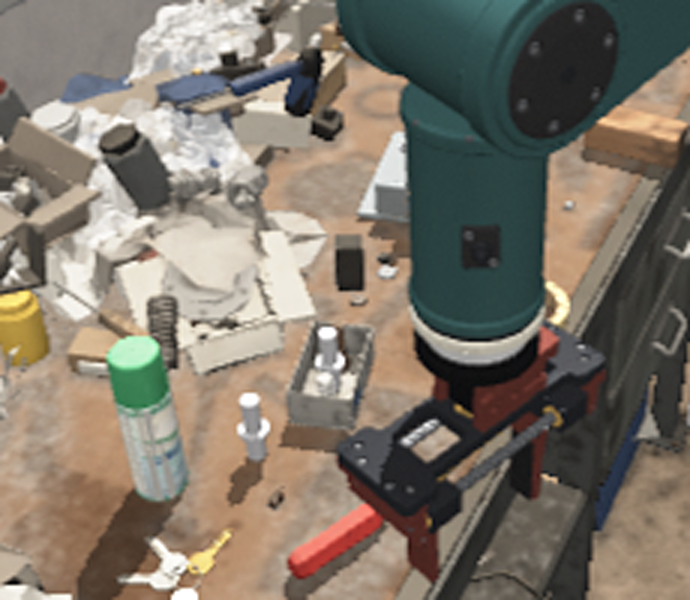

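```bash
python3 - <<'E'
from h import *
T=dict(np.load("top0.npz"));S=dict(np.load("side0.npz"));WT=pts(T);WS=pts(S)
np.set_printoptions(precision=4,suppress=True)
# tray rim, pin tops
for n,W in(("top",WT),("side",WS)):
    roi=(abs(W[...,0]-.495)<.06)&(abs(W[...,1]-.295)<.08)
    m=roi&(W[...,2]>.066)&(W[...,2]<.1); w=W[m]; print(n,"pin pts",len(w),np.median(w,0),w.min(0),w.max(0))
    print("z>.07 px",np.argwhere(m)[:,::-1].mean(0) if m.any() else"")
    m=roi&(W[...,2]>.035)&(W[...,2]<.05); r=cv2.minAreaRect(W[m][:,:2].astype(np.float32)); print(" rim rect",r)
# bracket
m=(WT[...,2]>.085)&(WT[...,2]<.104)&(WT[...,0]>.4)&(WT[...,0]<.7)&(WT[...,1]<.05)&(WT[...,1]>-.3)
r=cv2.minAreaRect(WT[m][:,:2].astype(np.float32)); print("ledge",r,np.median(WT[m][:,2]))
m2=(WT[...,2]>.14)&(WT[...,2]<.16)&(WT[...,0]>.4)&(WT[...,0]<.75)&(WT[...,1]<.05)&(WT[...,1]>-.3)
print("tops",cv2.minAreaRect(WT[m2][:,:2].astype(np.float32)),m2.sum(),np.median(WT[m2][:,2]))
print("bolt px z",WT[180,305:316])
a=T["image"]
c=np.zeros((600,800,3),np.uint8)
c[:, :400]=cv2.resize(a[180:220,170:212][:,:42],(400,600),interpolation=cv2.INTER_NEAREST) if 0 else 0
A=cv2.resize(a[178:213,165:215],(400,280),interpolation=cv2.INTER_CUBIC)
B=cv2.resize(S["image"][222:266,200:240],(400,440),interpolation=cv2.INTER_CUBIC)
C=cv2.resize(a[145:220,268:350],(400,366),interpolation=cv2.INTER_CUBIC)
# crop scale: A 8x, B 10x, C 4.88x
O=np.zeros((600,800,3),np.uint8);O[:280,:400]=A;O[:440,400:]=B;O[280:600,:400]=C[:320]
cv2.imwrite("pics/c1.png",O)
E
```

```text
top pin pts 27 [0.495  0.2898 0.0799] [0.4879 0.2576 0.0691] [0.5021 0.3005 0.086 ]
z>.07 px [189.8889 195.9259]
 rim rect ((0.493875116109848, 0.2921600937843323), (0.06612228602170944, 0.11014038324356079), 15.948125839233398)
side pin pts 40 [0.4917 0.2943 0.0788] [0.4849 0.2818 0.0662] [0.5021 0.3008 0.084 ]
z>.07 px [219.4   232.175]
 rim rect ((0.49351367354393005, 0.29007065296173096), (0.06679362058639526, 0.11446648836135864), 15.879904747009277)
ledge ((0.5050966143608093, -0.10242326557636261), (0.13863925635814667, 0.23034362494945526), 13.485101699829102) 0.0949227385923168
tops ((0.6213470101356506, -0.0887366533279419), (0.24964246153831482, 0.19912399351596832), 14.262149810791016) 455 0.14932357566875343
bolt px z [[ 0.5384 -0.0927  0.0977]
 [ 0.539  -0.0965  0.093 ]
 [ 0.536  -0.0973  0.1145]
 [ 0.5353 -0.1     0.1195]
 [ 0.5355 -0.1034  0.1177]
 [ 0.5354 -0.1067  0.1175]
 [ 0.5358 -0.1104  0.114 ]
 [ 0.5356 -0.1135  0.1156]
 [ 0.5361 -0.1173  0.1114]
 [ 0.5359 -0.1204  0.1122]
 [ 0.5371 -0.125   0.1025]]
```

View pics/c1.png

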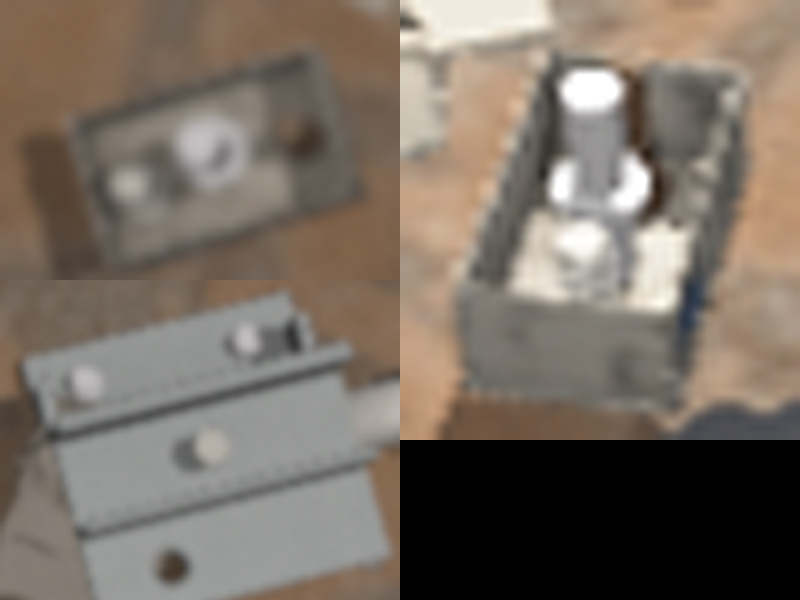

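```bash
cat >> h.py <<'E'
def ray(c,px,z):
    K=c["intrinsics"];d=c["R"].T@np.linalg.inv(K)@np.array([px[0],px[1],1.]);o=-c["R"].T@c["t"]
    return o+d*(z-o[2])/d[2]
def tri(cs,ps):
    A=np.zeros((3,3));b=np.zeros(3)
    for c,p in zip(cs,ps):
        d=c["R"].T@np.linalg.inv(c["intrinsics"])@np.array([p[0],p[1],1.]);d/=np.linalg.norm(d);M=np.eye(3)-np.outer(d,d)
        A+=M;b+=M@(-c["R"].T@c["t"])
    return np.linalg.solve(A,b)
def blob(c,p,r,dark):
    g=c["image"].astype(float).mean(2);u0,v0=int(round(p[0])),int(round(p[1]));w=g[v0-r:v0+r+1,u0-r:u0+r+1]
    bg=np.percentile(w,70 if dark else 30); q=np.clip((bg-w) if dark else (w-bg),0,None); q[q<.4*q.max()]=0
    V,U=np.mgrid[v0-r:v0+r+1,u0-r:u0+r+1]; return np.array([(U*q).sum(),(V*q).sum()])/q.sum()
def bracket_fit(c,x0):
    from scipy.optimize import minimize
    g=cv2.GaussianBlur(c["image"],(0,0),.8).astype(np.float32).mean(2); gm=np.hypot(cv2.Sobel(g,5,1,0),cv2.Sobel(g,5,0,1)); gm=np.minimum(gm,150)
    E=[((-.1,-.1,.095),(-.1,.1,.095)),((-.1,-.1,.095),(-.038,-.1,.095)),((-.1,.1,.095),(-.038,.1,.095)),
       ((-.038,-.1,.15),(-.038,.1,.15)),((-.03,-.1,.15),(-.03,.1,.15)),((.03,-.1,.15),(.03,.1,.15)),((-.03,.1,.095),(.03,.1,.095)),((-.03,-.1,.095),(.03,-.1,.095))]
    P=np.concatenate([np.array(a)+np.linspace(0,1,60)[:,None]*(np.array(b)-a) for a,b in E])
    def f(x):
        cc,s=np.cos(x[2]/10),np.sin(x[2]/10);X=np.c_[P[:,0]*cc-P[:,1]*s+x[0],P[:,0]*s+P[:,1]*cc+x[1],P[:,2]]
        q=(X@c["R"].T+c["t"])@c["intrinsics"].T;q=(q[:,:2]/q[:,2:]).astype(np.float32)
        return -cv2.remap(gm,q[:,:1].copy(),q[:,1:].copy(),cv2.INTER_LINEAR).mean()
    best=min((minimize(f,[x0[0]+dx,x0[1]+dy,x0[2]*10],method="Nelder-Mead",options=dict(initial_simplex=np.array([x0[0]+dx,x0[1]+dy,x0[2]*10])+np.vstack([np.zeros(3),.006*np.eye(3)*[1,1,30]]),xatol=1e-5,fatol=1e-3)) for dx in(-.004,0,.004) for dy in(-.004,0,.004)),key=lambda r:r.fun)
    return best.x[0],best.x[1],best.x[2]/10,best.fun
E
python3 - <<'E'
from h import *
np.set_printoptions(precision=4,suppress=True)
T=dict(np.load("top0.npz"));S=dict(np.load("side0.npz"))
h=blob(T,(303,203.5),5,True);b=blob(T,(311.4,179.4),5,False)
H=ray(T,h,.095);B=ray(T,b,.115);print("hole",h,H,"bolt",b,B)
v=H-B;print("yaw from vec",np.degrees(np.arctan2(v[1],v[0])-np.arctan2(.045,-.07)),"len",np.hypot(*v[:2]),np.hypot(.07,.045))
f=bracket_fit(T,(B[0],B[1],.245));print("fit",f,np.degrees(f[2]))
cc,s=np.cos(f[2]),np.sin(f[2]);print("hole from fit",f[0]-.07*cc-.045*s,f[1]-.07*s+.045*cc)
print("pin tri",tri([T,S],[(190.4,196.3),(219,231)]),ray(T,(190.4,196.3),.08),ray(S,(219,231),.08))
E
```

```text
hole [303.1351 203.4304] [ 0.4613 -0.0844  0.095 ] bolt [311.2658 178.501 ] [ 0.5406 -0.1113  0.115 ]
yaw from vec 13.987189427224445 len 0.08379286602153155 0.0832165848854662
fit (np.float64(0.5418705923115565), np.float64(-0.11152089885307531), np.float64(0.2320284048695477), np.float64(-91.40377044677734)) 13.294248326177803
hole from fit 0.4633986130742268 -0.08382345358142451
pin tri [0.4951 0.2892 0.0764] [0.4939 0.2882 0.08  ] [0.4939 0.2928 0.08  ]
```

```bash
cat >> h.py <<'E'
from scipy.spatial.transform import Rotation as Ro
def quat(phi):
    s,c=np.sin(phi),np.cos(phi); return Ro.from_matrix(np.array([[-s,c,0],[c,s,0],[0,0,-1.]]).T).as_quat().tolist()
def best(p,phi):
    o=[(inverse_kinematics(p,quat(f)),quat(f)) for f in(phi,phi+np.pi)]
    o=[x for x in o if x[0] is not None]; return min(o,key=lambda x:abs(x[0][5]))[1]
E
python3 - <<'E'
from h import *
np.set_printoptions(precision=4,suppress=True)
T=dict(np.load("top0.npz"));W=pts(T)
for p in((285,167),(318,157)): print(p,W[p[1]-3:p[1]+4,p[0]-3:p[0]+4,2].max(),W[p[1],p[0]])
phi=np.radians(15.9);P=[.494,.2905]
q=best(P+[.15],phi)
move_ptp(P+[.15],q); print(current_clock(),current_joint_pos(),current_position())
for n in("side",):
    c=capture(n);np.savez(n+"1.npz",**c)
    cv2.imwrite("pics/s2.png",cv2.resize(c["image"][60:310,130:400],(648,600),interpolation=cv2.INTER_CUBIC))
E
```

```text
(285, 167) 0.025102784185804965 [ 0.5967 -0.0335  0.0161]
(318, 157) 0.025462219397903205 [ 0.6287 -0.1492  0.0221]
2.6667 [0.4125 0.3954 1.6528 0.0005 1.093  0.1334] [0.4937 0.2914 0.1502]
```

View pics/s2.png

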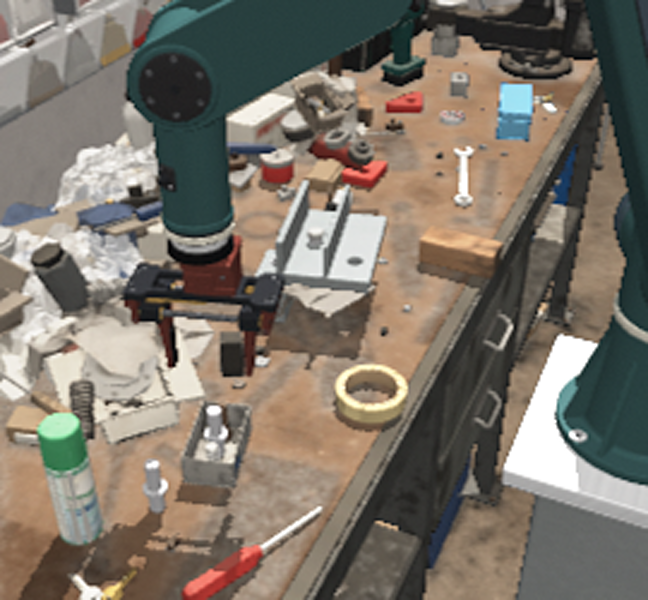

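```bash
python3 - <<'E'
from h import *
np.set_printoptions(precision=4,suppress=True)
T=dict(np.load("top0.npz"));S=dict(np.load("side1.npz"))
s=2.4;p=np.array([130,60])
h=blob(S,(355/s+130,261/s+60),4,True);b=blob(S,(316/s+130,234/s+60),4,False)
hT=(303.13,203.43);bT=(311.27,178.5)
print("hole",h,tri([T,S],[hT,h]),ray(S,h,.095));print("bolt",b,tri([T,S],[bT,b]),ray(S,b,.115))
f=bracket_fit(S,(.5412,-.1114,.238));print(f,np.degrees(f[2]))
cc,ss=np.cos(f[2]),np.sin(f[2]);print("hole fit",f[0]-.07*cc-.045*ss,f[1]-.07*ss+.045*cc)
print("tcp px crop",(proj(S,current_position())-p)*s)
x,y=.494,.2905
q=current_orientation()
r=servo_line([x,y,.051],q,rate=.12,contact_N=8);print(r,current_position())
move_gripper(0.0);print(current_finger_gap(),current_grip_force(),current_clock())
servo_line([x,y,.2],q,rate=.2);print(current_finger_gap(),current_grip_force(),current_force(),current_clock())
E
```

```text
hole [277.4919 168.3656] [ 0.4607 -0.0847  0.0944] [ 0.4598 -0.084   0.095 ]
bolt [262.512  156.3844] [ 0.5377 -0.113   0.112 ] [ 0.5321 -0.1094  0.115 ]
(np.float64(0.538197398688312), np.float64(-0.11104476299604787), np.float64(0.2637142639974153), np.float64(-145.1345672607422)) 15.109714324450692
hole fit 0.45888733833767903 -0.08584725662777891
tcp px crop [210.4062 366.5768]
False [0.4945 0.2909 0.0516]
0.016999811677999188 29.998758137226105 4.7833
0.016776624198746076 29.998090267181396 [ 0.6022 -0.5925 -1.0111] 5.675
```

```bash
python3 - <<'E'
from h import *
phi=np.radians(90+14.3);P=[.461,-.0845]
q=best(P+[.2],phi);print(q)
move_ptp(P+[.2],q);servo_line(P+[.155],q,rate=.15)
print(current_clock(),current_position(),current_joint_pos(),current_finger_gap())
c=capture("side");np.savez("side2.npz",**c);t=capture("top");np.savez("top2.npz",**t)
O=np.zeros((600,800,3),np.uint8)
O[:, :480]=cv2.resize(c["image"][125:200,240:300],(480,600),interpolation=cv2.INTER_CUBIC)
O[:320,480:]=cv2.resize(t["image"][165:245,265:345],(320,320),interpolation=cv2.INTER_CUBIC)
cv2.imwrite("pics/c3.png",O)
for z in(.155,.107): print(z,(proj(c,list(current_position()[:2])+[z])-[240,125])*8)
print("hole",(proj(c,[.461,-.0845,.095])-[240,125])*8)
E
```

```text
[0.9922236974107375, 0.12446740254606936, 0.0, 0.0]
7.5333 [ 0.46104958 -0.08381242  0.15493389] [-3.27466982e-01  2.52299577e-01  1.86748448e+00  1.10465094e-04
  1.02279877e+00  9.92241992e-01] 0.017079566558565216
0.155 [298.45020527 232.82438264]
0.107 [296.33883667 323.35323984]
hole [297.88526824 345.76605912]
```

View pics/c3.png

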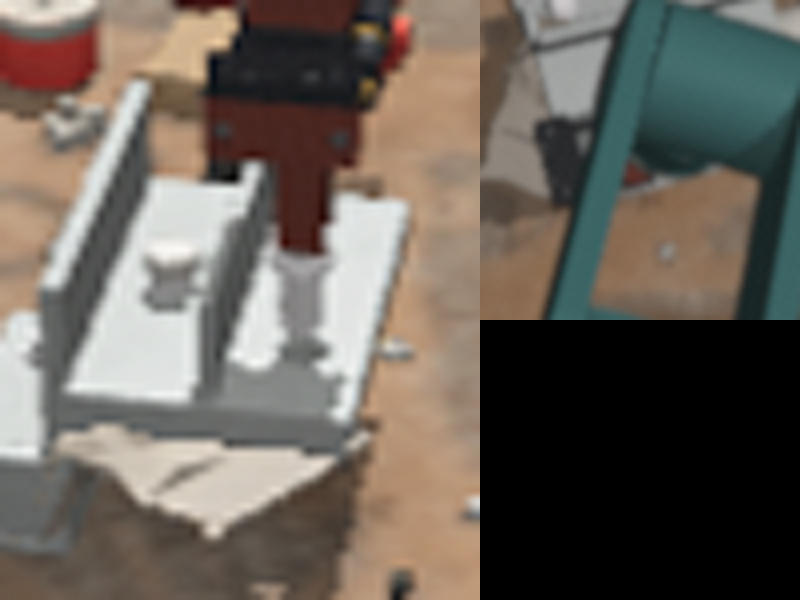

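```bash
python3 - <<'E'
from h import *
q=current_orientation();x,y=.4616,-.0845
servo_line([x,y,.150],q,rate=.05)
r=servo_line([x,y,.107],q,rate=.04,contact_N=7)
print(r,current_position(),current_force(),current_torque(),current_finger_gap(),current_clock())
E
```

```text
True [ 0.4612199  -0.08433436  0.10992393] [-0.57639004  0.92945077  3.83701318] [-0.01642142  0.18533474  0.02394716] 0.01665550509993098 8.8083
```

```bash
python3 - <<'E'
from h import *
q=current_orientation();x,y=.4616,-.0845
move_gripper(.088); print(current_finger_gap(),current_force())
servo_line([x,y,.21],q,rate=.15)
B=[.5405,-.1115,.2]; q=best(B,np.radians(90+14)); move_ptp(B,q);print(current_clock(),current_position(),q)
c=capture("side");np.savez("side3.npz",**c);t=capture("top");np.savez("top3.npz",**t)
O=np.zeros((600,800,3),np.uint8)
O[:, :480]=cv2.resize(c["image"][125:200,240:300],(480,600),interpolation=cv2.INTER_CUBIC)
O[:320,480:]=cv2.resize(t["image"][165:245,265:345],(320,320),interpolation=cv2.INTER_CUBIC)
cv2.imwrite("pics/c4.png",O)
for z in(.2,.115): print(z,(proj(c,[*current_position()[:2],z])-[240,125])*8)
E
```

```text
0.08765498227108401 [-0.34664346 -0.25329217  0.58228394]
11.225 [ 0.54002272 -0.11142183  0.19809306] [0.992546151641322, 0.12186934340514734, 0.0, 0.0]
0.2 [167.69866337  85.85965214]
0.115 [168.52660002 246.59948455]
```

View pics/c4.png

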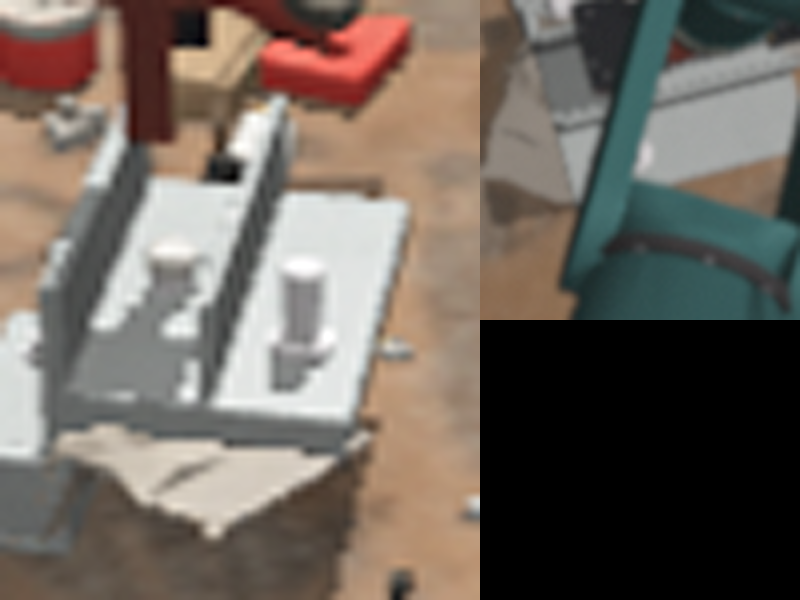

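```bash
python3 - <<'E'
from h import *
q=quat(np.radians(90+14)); q=best([.5402,-.1112,.2],np.radians(104))
servo_line([.5402,-.1112,.17],q,rate=.1)
print(servo_line([.5402,-.1112,.1],q,rate=.08,contact_N=8),current_position(),current_force())
move_gripper(0.0)
for i in range(4):
    print(current_clock(),current_finger_gap(),current_grip_force(),current_force(),current_torque(),current_position()); sleep(.6)
c=capture("side");np.savez("side4.npz",**c)
cv2.imwrite("pics/c5.png",cv2.resize(c["image"][110:260,160:310],(600,600),interpolation=cv2.INTER_CUBIC))
E
```

```text
False [ 0.54065845 -0.11134413  0.10043329] [-0.03998276 -0.43513457  0.97328467]
13.8167 0.02426885347400963 30.000370895518245 [-0.7765542   5.25804743  1.70103286] [0.79705484 0.23382491 0.06984076] [ 0.53972968 -0.11034816  0.09991216]
14.4167 0.024429972451181402 30.00051328286645 [-0.43072912  5.1771137   2.4648902 ] [0.95825628 0.27374675 0.01146131] [ 0.53973525 -0.11037094  0.09990592]
15.0167 0.024355234543651048 30.000426553278885 [-0.23234245  5.62800195  1.62575598] [0.90524071 0.30314412 0.02715025] [ 0.53973113 -0.11035881  0.09989673]
15.6167 0.0244321700504928 30.000465799575977 [0.17131673 5.12764541 1.49144607] [0.92035557 0.29398645 0.01378064] [ 0.53972142 -0.11036119  0.09988088]
```

View pics/c5.png

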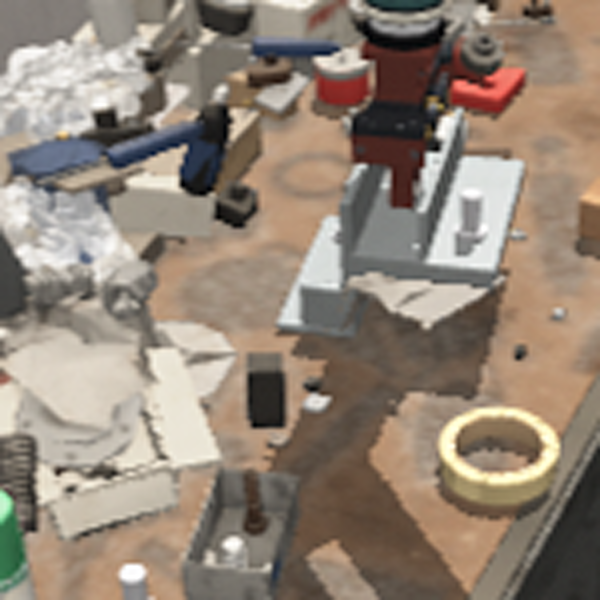

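```bash
python3 - <<'E'
from h import *
sleep(1.5);print(current_finger_gap(),current_grip_force(),current_qvel(),current_clock())
print(close_job())
E
```

```text
0.02439993629643077 30.00039027996536 [ 1.50684582e-03  1.47218924e-03 -5.73661894e-04  6.00943498e-05
 -1.11900226e-04  3.82365039e-04] 17.7667
the job is handed in; nothing more can be done
None
```

The pin is seated with its collar on the ledge and released. I handed the job in at 17.8 s with the hex head still gripped at 30 N; the finger gap held at 24.4 mm for about 4 s, so I take the bolt as stopped. The tray bolts still stand and the tape roll hasn't moved; I saw no sign of contact with the can or block, but the last picture shows only part of each.

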